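Pack out the board holder on the preheater

TASK

The board holder on the preheater must not creep forward while it heats: choose the packing bars that together fill the gap between the holder and the front rail snugly (less than 4 mm of play, nothing forced), lay them across the deck and slide them up square against the holder, midway between the side rails. Then fold the front rail fully down in front of them, leaving the holder back against its cross-rail and the other things on the bench where they are.

Things in the scene. Friction and masses are not known exactly. Their poses are not given: they have to be found in the camera images.
- station: board preheater: low dark box 340 x 340 mm, flat black deck 55 mm above the bench, fixed. Origin: centre of its underside; x to its rear (away from the robot), y to its left, z up. Side rails along x at y = -147 and +147 mm, tops 36 mm above the deck, x = -73 to 153 mm. Between them the deck is flat and clear from its front edge to the board holder, but for the front rail's hinge and fork.
- rail_hinge (a point): hinge of the front rail, at the station's x = -100, y = +128 mm, 18 mm above the deck, between lugs 32 mm high; its axis runs along the station's x. Folded down, the rail lies level along the station's -y, centre line 18 mm above the deck, its rear side at the station's x = -92 mm, in front of the bars; bars that stand further forward stop it.
- front_rail (a joint): angle (rad) of the folding front rail, a straight 16 mm round tube, free end 259 mm from its hinge: 0 = down, lying in its fork at the station's y = -122 mm; 1.57 = upright; up to 1.9 = leaning outward to the left. It starts upright or leaning. The hinge is stiff: the rail stays at any angle and moves with 2 to 3 N near its free end.
- rail_end (a point): point on the centre line of the front rail, 240 mm from the hinge, near its free end
- rear_stop (a point): middle of the front face of the aluminium rear cross-rail, 15 mm above the deck; axes as the station's. The cross-rail is locked in one of four pairs of index holes, 8 mm apart, in the side rails: a different one each time.
- holder_front (a point): middle of the board holder's front face, 15 mm above the deck; x to the rear. Holder: loose aluminium frame with a motherboard, 100 (x) x 210 (y) x 28 mm, parts to 36 mm, 0.8 kg, rear face against the cross-rail. The gap, from this face to the rear side of the folded-down front rail, is 48.5, 56.5, 64.5 or 72.5 mm by the index holes; two of the bars always add up to 2.5 mm less.
- bar19_mid (a point): mid-point (half-way up) of the plain aluminium packing bar that is 19 mm thick: 110 mm long along its own x, 19 mm thick along its own y, 30 mm high along z, 169 g. It lies on the bench 30 mm high and is used that way up, with its length across the preheater (along the station's y).
- bar27_mid (a point): mid-point (half-way up) of the plain aluminium packing bar that is 27 mm thick: 110 mm long along its own x, 27 mm thick along its own y, 30 mm high along z, 241 g. It lies on the bench 30 mm high and is used that way up, with its length across the preheater (along the station's y).
- bar35_mid (a point): mid-point (half-way up) of the plain aluminium packing bar that is 35 mm thick: 110 mm long along its own x, 35 mm thick along its own y, 30 mm high along z, 312 g. It lies on the bench 30 mm high and is used that way up, with its length across the preheater (along the station's y).
- bar51_mid (a point): mid-point (half-way up) of the plain aluminium packing bar that is 51 mm thick: 110 mm long along its own x, 51 mm thick along its own y, 30 mm high along z, 454 g. It lies on the bench 30 mm high and is used that way up, with its length across the preheater (along the station's y).
- multimeter: orange and black multimeter lying on its back, 175 x 84 x 46 mm, on the left; leave it where it is. Origin: centre of its underside. Its length lies along x.
- screwdriver: screwdriver, 170 mm, lying on the left of the preheater; leave it where it is. Origin: centre of its underside. Its length lies along x.
- flux: small green bottle, 34 mm across and 85 mm high, standing beyond the bars; leave it where it is. Origin: centre of its underside.
- tape: roll of yellow tape lying flat, 90 mm across, 24 mm high, on the near side of the bars; leave it where it is. Origin: centre of its underside.
- solder: spool of solder standing on its flange, 54 mm across, 40 mm high, beyond the bars; leave it where it is. Origin: centre of its underside.
- heatsink: finned aluminium heat sink 60 x 45 x 26 mm, on the near side of the bars; it is not a packing bar; leave it where it is. Origin: centre of its underside.
- mouse: black computer mouse, 80 x 60 x 34 mm, on the left; leave it where it is. Origin: centre of its underside.
Things that resemble listed ones, but are neither listed nor needed, are in the scene too. Leave any blue or purple look-alike of the part that bears bar19_mid alone.

How it is judged:
At the end, for the whole second after the job is handed in: Two bars adding up to within 4 mm of the gap stand at rest on the deck between holder and front rail (to 2 mm), lying across it (0.1 rad), within 35 mm of its middle line; front rail down (below 0.05 rad); holder within 4.5 mm of its cross-rail, at rest (((x of rear_stop in the frame of station below 0.058 m and (x of bar19_mid in the frame of station above -0.0845 m and x of bar19_mid in the frame of holder_front below -0.0075 m and y of bar19_mid in the frame of station between -0.035 and 0.035 m and z of bar19_mid in the frame of station below 0.074 m and angle between bar19_mid's own z axis and vertical below 0.1 rad and angle between the x axis of bar19_mid and the y axis of station, either way round below 0.1 rad and linear speed of bar19 below 0.01 m/s) and (x of bar27_mid in the frame of station above -0.0805 m and x of bar27_mid in the frame of holder_front below -0.0115 m and y of bar27_mid in the frame of station between -0.035 and 0.035 m and z of bar27_mid in the frame of station below 0.074 m and angle between bar27_mid's own z axis and vertical below 0.1 rad and angle between the x axis of bar27_mid and the y axis of station, either way round below 0.1 rad and linear speed of bar27 below 0.01 m/s)) or (x of rear_stop in the frame of station below 0.066 m and (x of bar19_mid in the frame of station above -0.0845 m and x of bar19_mid in the frame of holder_front below -0.0075 m and y of bar19_mid in the frame of station between -0.035 and 0.035 m and z of bar19_mid in the frame of station below 0.074 m and angle between bar19_mid's own z axis and vertical below 0.1 rad and angle between the x axis of bar19_mid and the y axis of station, either way round below 0.1 rad and linear speed of bar19 below 0.01 m/s) and (x of bar35_mid in the frame of station above -0.0765 m and x of bar35_mid in the frame of holder_front below -0.0155 m and y of bar35_mid in the frame of station between -0.035 and 0.035 m and z of bar35_mid in the frame of station below 0.074 m and angle between bar35_mid's own z axis and vertical below 0.1 rad and angle between the x axis of bar35_mid and the y axis of station, either way round below 0.1 rad and linear speed of bar35 below 0.01 m/s)) or (x of rear_stop in the frame of station below 0.074 m and (x of bar27_mid in the frame of station above -0.0805 m and x of bar27_mid in the frame of holder_front below -0.0115 m and y of bar27_mid in the frame of station between -0.035 and 0.035 m and z of bar27_mid in the frame of station below 0.074 m and angle between bar27_mid's own z axis and vertical below 0.1 rad and angle between the x axis of bar27_mid and the y axis of station, either way round below 0.1 rad and linear speed of bar27 below 0.01 m/s) and (x of bar35_mid in the frame of station above -0.0765 m and x of bar35_mid in the frame of holder_front below -0.0155 m and y of bar35_mid in the frame of station between -0.035 and 0.035 m and z of bar35_mid in the frame of station below 0.074 m and angle between bar35_mid's own z axis and vertical below 0.1 rad and angle between the x axis of bar35_mid and the y axis of station, either way round below 0.1 rad and linear speed of bar35 below 0.01 m/s)) or (x of rear_stop in the frame of station below 0.082 m and (x of bar19_mid in the frame of station above -0.0845 m and x of bar19_mid in the frame of holder_front below -0.0075 m and y of bar19_mid in the frame of station between -0.035 and 0.035 m and z of bar19_mid in the frame of station below 0.074 m and angle between bar19_mid's own z axis and vertical below 0.1 rad and angle between the x axis of bar19_mid and the y axis of station, either way round below 0.1 rad and linear speed of bar19 below 0.01 m/s) and (x of bar51_mid in the frame of station above -0.0685 m and x of bar51_mid in the frame of holder_front below -0.0235 m and y of bar51_mid in the frame of station between -0.035 and 0.035 m and z of bar51_mid in the frame of station below 0.074 m and angle between bar51_mid's own z axis and vertical below 0.1 rad and angle between the x axis of bar51_mid and the y axis of station, either way round below 0.1 rad and linear speed of bar51 below 0.01 m/s))) and value of joint front_rail below 0.05 rad and x of holder_front in the frame of rear_stop above -0.1045 m and linear speed of holder below 0.01 m/s); the robot touches nothing.
It fails at once if one of the other things on the bench is moved more than 30 mm (distance of any of multimeter, screwdriver, flux, tape, solder, heatsink, mouse from where it was at the start of the episode above 0.03 m).
It fails at once if a bar is forced: pressed against the holder or by the front rail with more than 45 N (contact force between any of bar19, bar27, bar35, bar51 and holder above 45 N or contact force between any of bar19, bar27, bar35, bar51 and front_rail above 45 N).
It fails at once if the board holder is lifted or tipped (angle between holder's own z axis and vertical above 0.15 rad).
It also fails if it takes over 72 s, if anything falls off the work surface, if the arm or the gripper's body presses on something with over 40 N, if the wrist force passes 120 N, or if a joint passes its speed limit or range.

ROBOT

A 7-joint arm with a two-finger parallel gripper is mounted at the origin on the work surface. World frame = base frame: x ahead of the robot, y to its left, z up, the work surface at z = 0. Lengths are in m, angles in rad, forces in N, time in s.
With the tool pointing down it reaches from about 0.425 to 0.95 m from the base axis. Payload 4.7 kg.
Tool frame: the origin (TCP) lies between the finger pads; the fingertips stand 25 mm ahead of it and the grasp point (between the pads) lies 6 mm ahead of it; z points along the fingers, y is the line along which they close (so a half turn about z gives the same grasp; the last joint's range is limited). The gripper opens to 85 mm and grips with 20 to 120 N. Pads are 22 mm wide; open, the fingers measure 114 mm over their backs; the gripper's body (76 mm by 85 mm) begins 54 mm behind the grasp point. The pads swing forward as they close: fully open they stand 13 mm farther back than shut.
Start: joints at [-1.274, 0.469, -0.049, 1.532, 0.024, 1.141, -0.082], TCP at [0.216, 0.64, 0.256] pointing down, gripper open.
Joint ranges: [-2.59, 2.59], [-0.33, 1.99], [-1.39, 1.29], [0.1, 2.45], [-1.04, 4.18], [0.21, 1.99], [-2.66, 2.66]. Speed limits (rad/s): [2.57, 2.57, 3.14, 3.14, 3.14, 3.14, 3.14].

INTERFACE

Orientations are given as a 3x3 rotation matrix whose columns are the frame's x, y, z axes.
In Python, from rig import * gives the robot as it stands. Calls block until the motion is done:
- movep(position, orientation): joint-space move of the TCP to a pose.
- move_l(position, attitude=None, feed=0.15, until_force=None): straight line of the TCP; attitude=None keeps the orientation; feed is the mean speed in m/s. With until_force (N) it stops when the force on the tool has changed by that much, and returns True; else False.
- move_joints(angles): joint-space move.
- command_gripper(opening, newtons=None): finger opening in m; newtons is the grip in N (None keeps the last); returns when the fingers have stopped.
- sleep(seconds).
- inverse_kinematics(position, orientation): joint angles nearest the present ones, or None.
- sense(): the state.
- camera(name): name is "side" or "top" or "wrist"; returns (picture, depth): 400x640x3 uint8, red, green, blue; 400x640 float32, m along the optical axis (not along the pixel's ray), 0 where there is no reading.
- camera_params(name): a dict with "K" (3x3 intrinsics, pixels), "dist" ([k1, k2, p1, p2, k3] as OpenCV has them; the pictures are not rectified), "position" and "rotation" of the camera in the world; the wrist camera has in their place "tool_from_camera" (4x4, takes a point from camera to tool coordinates, whose origin is the TCP and whose axes are the flange's). Camera axes: x right, y down, z forward; pixel columns grow to the right and rows downward; lengths in m; the calibration is good to about 2 mm. A picture is of the moment at which its call begins: read the wrist's pose just before it. camera_params takes no time and is no camera call.
A pose or a line that the arm cannot do raises Unreachable and nothing moves.
- finish_job(): hands the job in; it is judged then, once.
The state is a dict: "time_s": time; "joint_pos": joint angles; "qd": joint speeds; "joint_efforts": joint torques, N m; "position": TCP position; "tcp_rot": TCP orientation; "wrist_force": force on the tool from outside, world axes, zero at the start; "ft_torque": the same for the moment, N m; "finger_gap": finger opening in m; "gripper_force": force on a finger pad.
Only numpy, scipy, OpenCV 4.12 (cv2) and the standard library are available. Lean on these libraries where they do the work, as an engineer would, in place of code of your own. Each camera call takes 0.05 s, during which the arm holds its last target. There are 200 camera calls.

## Working session

There is one attempt and no reset: what is moved stays moved. The work goes in short steps, each a Python script; the robot and the scene stay as the last script left them, time stands still between calls to the robot, and variables do not carry over. Pictures are saved under pics/ and viewed, at most 10 in all, crops included, and the job is handed in when it is done.

```bash
mkdir -p pics; ls; cat > h.py <<'E'
from rig import *
import numpy as np, cv2
def cam(name):
    p=camera_params(name)
    if name=="wrist":
        s=sense();T=np.eye(4);T[:3,:3]=s["tcp_rot"];T[:3,3]=s["position"]
        M=T@np.array(p["tool_from_camera"])
    else:
        M=np.eye(4);M[:3,:3]=p["rotation"];M[:3,3]=p["position"]
    im,d=camera(name)
    return im,d,np.array(p["K"]),np.array(p["dist"]),M
def save(n,c): 
    cv2.imwrite(f"pics/{n}.png",cv2.cvtColor(c[0],cv2.COLOR_RGB2BGR)); np.savez(f"pics/{n}.npz",d=c[1],K=c[2],D=c[3],M=c[4],im=c[0])
def load(n):
    z=np.load(f"pics/{n}.npz");return z["im"],z["d"],z["K"],z["D"],z["M"]
def rays(c,uv):
    return cv2.undistortPoints(np.array(uv,float).reshape(-1,1,2),c[2],c[3]).reshape(-1,2)
def px(c,u,v):
    "3d by depth"
    x,y=rays(c,[(u,v)])[0];z=c[1][int(round(v)),int(round(u))]
    return (c[4]@[x*z,y*z,z,1])[:3]
def pz(c,u,v,h):
    "intersect with plane z=h"
    x,y=rays(c,[(u,v)])[0];r=c[4][:3,:3]@[x,y,1];o=c[4][:3,3]
    return o+r*(h-o[2])/r[2]
def cloud(c):
    H,W=c[1].shape;u,v=np.meshgrid(np.arange(W),np.arange(H))
    n=rays(c,np.stack([u.ravel(),v.ravel()],1));z=c[1].ravel()
    P=np.c_[n[:,0]*z,n[:,1]*z,z]@c[4][:3,:3].T+c[4][:3,3]
    P[z==0]=np.nan
    return P.reshape(H,W,3)
E
python3 - <<'E'
from h import *
c=cam("top");save("top",c);print(c[4].round(3),c[2]);c=cam("side");save("side",c);print(c[4].round(3))
E
```

```text
pics
[[-1.500e-02 -9.810e-01  1.950e-01  1.950e-01]
 [-1.000e+00  1.300e-02 -1.200e-02 -1.000e-03]
 [ 9.000e-03 -1.960e-01 -9.810e-01  1.384e+00]
 [ 0.000e+00  0.000e+00  0.000e+00  1.000e+00]] [[485.51650914   0.         316.78933074]
 [  0.         485.51650914 199.14735354]
 [  0.           0.           1.        ]]
[[ 0.996 -0.067  0.054  0.373]
 [-0.084 -0.638  0.765 -1.068]
 [-0.017 -0.767 -0.641  0.949]
 [ 0.     0.     0.     1.   ]]
```

View pics/top.png

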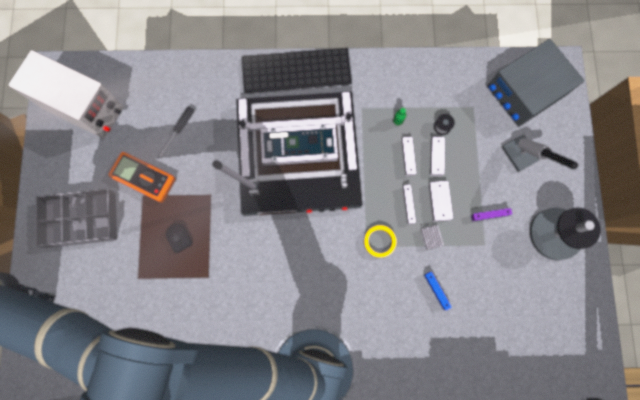

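View pics/side.png

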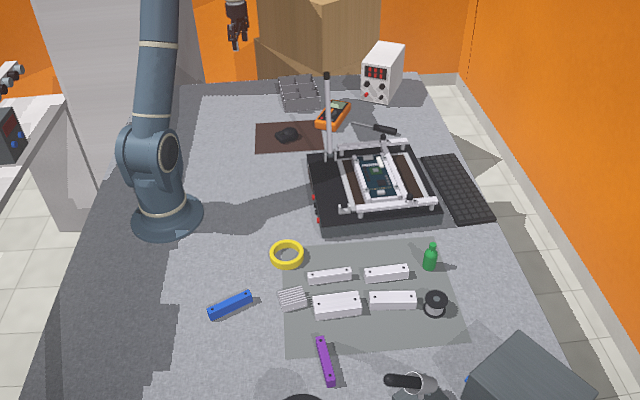

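Top view: the bar candidates are the four white bars at (409,155), (438,155), (409,203) and (441,200). The look-alikes are purple (491,214), blue (437,290) and the heatsink (432,236). The station is around (300,155), with the rail upright and its end at (217,164).

```bash
python3 - <<'E'
from h import *
c=load("top");P=cloud(c)
im=c[0]
z=P[...,2]
m=((z>0.02)&(z<0.045)).astype(np.uint8); m[:, :365]=0;m[:,480:]=0;m[:125]=0;m[250:]=0
n,l,st,ce=cv2.connectedComponentsWithStats(m)
for i in range(1,n):
    if st[i,4]<60: continue
    q=P[l==i];r=cv2.minAreaRect(q[:,:2].astype(np.float32)*1000)
    print(ce[i].round(),st[i,4],[np.round(x,1) for x in r],np.median(q[:,2]).round(4))
# station
m=((z>0.045)&(z<0.065));m[:,:230]=0;m[:,370:]=0;m[:85]=0;m[225:]=0
q=P[m];print(cv2.minAreaRect(q[:,:2].astype(np.float32)*1000),np.median(q[:,2]))
for n,b in (("top",(225,80,375,225)),("side",(290,60,450,240))):
    i=cv2.imread(f"pics/{n}.png")[b[1]:b[3],b[0]:b[2]]
    cv2.imwrite(f"pics/{n}_c.png",cv2.resize(i,None,fx=3.3,fy=3.3,interpolation=cv2.INTER_CUBIC))
E
```

```text
[444. 127.] 87 [array([ 671.3, -394. ]), array([47.7, 23.8]), np.float64(85.3)] 0.0404
[437. 156.] 476 [array([ 589.5, -367.7]), array([ 36.3, 111.2]), np.float64(86.2)] 0.0311
[408. 156.] 366 [array([ 590.3, -284.4]), array([110.3,  28.6]), np.float64(2.9)] 0.031
[440. 201.] 715 [array([ 456.6, -369.5]), array([110.8,  53.1]), np.float64(3.6)] 0.0311
[409. 204.] 282 [array([ 448.5, -278.2]), array([110.2,  20.5]), np.float64(3.9)] 0.0305
[380. 236.] 225 [array([ 354. , -192.6]), array([85.8, 65.8]), np.float64(88.8)] 0.0251
[432. 237.] 201 [array([ 352.1, -339.1]), array([59.9, 46.9]), np.float64(14.7)] 0.0255
((598.3447265625, 36.77294921875), (348.8184509277344, 340.60955810546875), 3.308830738067627) 0.05657926282832382
```

View pics/top_c.png

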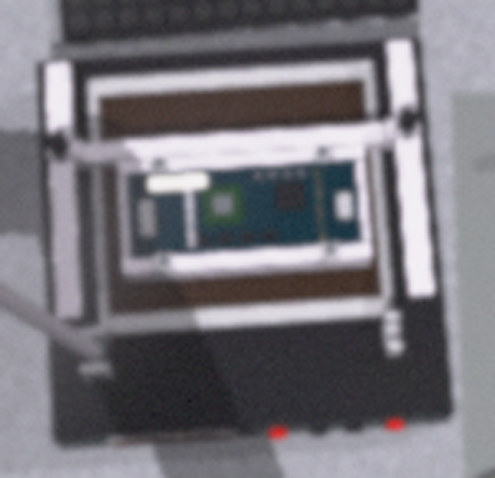

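```bash
python3 - <<'E'
from h import *
c=load("top");P=cloud(c)
s=load("side");Q=cloud(s)
A=np.concatenate([P.reshape(-1,3),Q.reshape(-1,3)]);src=np.r_[np.zeros(P.size//3),np.ones(Q.size//3)]
ok=~np.isnan(A[:,0]);A=A[ok];src=src[ok]
# bar yaw check
for k in (0,1):
    q=A[(src==k)&(A[:,2]>.085)&(A[:,2]<.097)&(A[:,0]>.4)&(A[:,0]<.8)&(abs(A[:,1]-.03)<.2)]
    L=q[abs(q[:,1]-.18)<.03];R=q[abs(q[:,1]+.11)<.03]
    for g in (L,R):
        if len(g)>20: print(k,len(g),g.mean(0).round(4),np.polyfit(g[:,0],g[:,1],1).round(4), g.min(0).round(3),g.max(0).round(3),np.median(g[:,2]).round(4))
# profile
a=np.deg2rad(3.3);ex=np.array([np.cos(a),np.sin(a)]);ey=np.array([-ex[1],ex[0]])
o=np.array([.597,.037])
X=(A[:,:2]-o)@ex;Y=(A[:,:2]-o)@ey
for y0 in (-.05,0.03):
  for k in (0,1):
    m=(src==k)&(abs(Y-y0)<.012)&(abs(X)<.19)
    b=np.round(X[m]/.005).astype(int)
    print(k,y0,[(int(i*5),int(1000*np.median(A[m,2][b==i]))) for i in np.unique(b)])
E
```

```text
0 593 [0.6176 0.1817 0.0918] [0.0761 0.1347] [0.473 0.15  0.085] [0.746 0.2   0.097] 0.0919
0 518 [ 0.6434 -0.1064  0.0921] [ 0.0594 -0.1446] [ 0.492 -0.123  0.085] [ 0.761 -0.082  0.097] 0.0923
1 359 [0.6226 0.177  0.0894] [0.0844 0.1245] [0.477 0.15  0.085] [0.745 0.201 0.097] 0.0893
1 481 [ 0.6469 -0.1135  0.0902] [ 0.0585 -0.1513] [ 0.538 -0.13   0.085] [ 0.763 -0.084  0.097] 0.0902
0 -0.05 [(-190, 1), (-185, 0), (-180, 1), (-175, 1), (-170, 16), (-165, 45), (-160, 56), (-155, 56), (-150, 57), (-145, 55), (-140, 55), (-135, 55), (-130, 54), (-125, 58), (-120, 55), (-115, 56), (-110, 56), (-105, 57), (-100, 54), (-95, 55), (-90, 56), (-85, 56), (-80, 57), (-75, 57), (-70, 58), (-65, 56), (-60, 55), (-55, 56), (-50, 57), (-45, 56), (-40, 56), (-35, 57), (-30, 77), (-25, 84), (-20, 83), (-15, 81), (-10, 82), (-5, 80), (0, 82), (5, 81), (10, 81), (15, 84), (20, 83), (25, 83), (30, 84), (35, 85), (40, 83), (45, 84), (50, 83), (55, 81), (60, 82), (65, 84), (70, 86), (75, 85), (80, 86), (85, 84), (95, 56), (100, 56), (105, 55), (110, 56), (115, 56), (120, 56), (125, 55), (130, 56), (135
[... 1812 characters left out ...]
50, 53), (-145, 52), (-140, 52), (-135, 52), (-130, 53), (-125, 52), (-120, 53), (-115, 53), (-110, 53), (-105, 54), (-100, 53), (-95, 52), (-90, 54), (-85, 53), (-80, 54), (-75, 54), (-70, 52), (-65, 53), (-60, 55), (-55, 53), (-50, 52), (-45, 54), (-40, 53), (-35, 52), (-30, 68), (-25, 82), (-20, 79), (-15, 77), (-10, 82), (-5, 78), (0, 79), (5, 80), (10, 81), (15, 81), (20, 80), (25, 82), (30, 80), (35, 81), (40, 84), (45, 84), (50, 79), (55, 79), (60, 80), (65, 81), (70, 84), (75, 83), (80, 84), (85, 83), (95, 55), (100, 54), (105, 54), (110, 54), (115, 55), (120, 53), (125, 54), (130, 52), (135, 54), (140, 52), (145, 54), (150, 53), (155, 54), (160, 53), (165, 53), (170, 54), (175, 52)]
```

View pics/side_c.png

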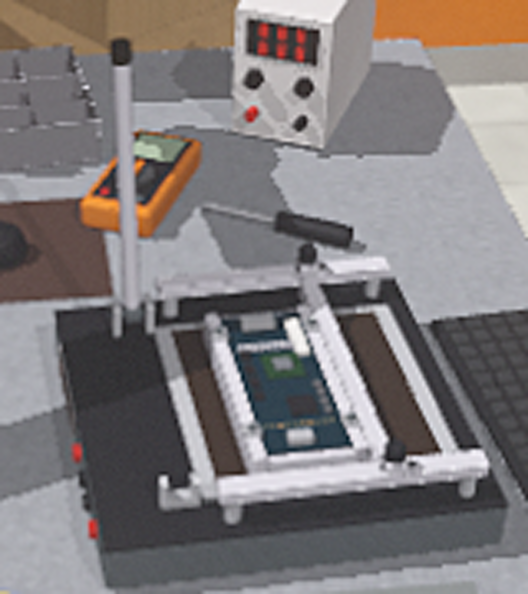

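```bash
python3 - <<'E'
from h import *
s=sense();print(s["time_s"],s["tcp_rot"].round(3) if hasattr(s["tcp_rot"],'round') else s["tcp_rot"])
print(np.round(camera_params("wrist")["tool_from_camera"],3),camera_params("wrist")["K"])
R=np.array([[1,0,0],[0,-1,0],[0,0,-1.]])
for y in (0.3,-.0,-.3):
  for x in (.45,.5,.55):
    for z in (.4,.5):
      for k,Rk in enumerate((R,R@np.diag([-1,-1,1]),R@np.array([[0,-1,0],[1,0,0],[0,0,1]]))):
        q=inverse_kinematics([x,y,z],Rk); print(x,y,z,k,None if q is None else np.round(q,2))
E
```

```text
0.1 [[-0.947  0.32  -0.001]
 [ 0.32   0.947 -0.002]
 [-0.    -0.002 -1.   ]]
[[ 0.001 -0.958 -0.286  0.072]
 [ 1.     0.     0.001  0.   ]
 [-0.001 -0.286  0.958 -0.117]
 [ 0.     0.     0.     1.   ]] [[277.88761388   0.         315.96415166]
 [  0.         277.88761388 202.3253402 ]
 [  0.           0.           1.        ]]
0.45 0.3 0.4 0 [-1.16  0.16  0.58  1.67 -0.09  1.34 -2.14]
0.45 0.3 0.4 1 [-0.71  0.15  0.05  1.65 -0.01  1.34  0.91]
0.45 0.3 0.4 2 [-0.51  0.16 -0.18  1.64  0.03  1.35  2.45]
0.45 0.3 0.5 0 [-1.15  0.13  0.56  1.48 -0.07  1.55 -2.16]
0.45 0.3 0.5 1 [-0.72  0.13  0.06  1.46 -0.01  1.56  0.91]
0.45 0.3 0.5 2 [-0.55  0.14 -0.13  1.45  0.02  1.56  2.46]
0.5 0.3 0.4 0 [-1.1   0.25  0.61  1.58 -0.14  1.36 -2.04]
0.5 0.3 0.4 1 [-0.66  0.23  0.06  1.55 -0.01  1.36  0.97]
0.5 0.3 0.4 2 [-0.46  0.24 -0.19  1.54  0.04  1.37  2.49]
0.5 0.3 0.5 0 [-1.08  0.22  0.6   1.39 -0.12  1.57 -2.06]
0.5 0.3 0.5 1 [-0.68  0.21  0.09  1.36 -0.02  1.57  0.97]
0.5 0.3 0.5 2 [-0.5   0.21 -0.14  1.35  0.03  1.58  2.5 ]
0.55 0.3 0.4 0 [-1.03  0.34  0.64  1.48 -0.2   1.39 -1.95]
0.55 0.3 0
[... 1498 characters left out ...]
0 [-0.23  0.29  0.91  1.59 -0.24  1.38 -0.86]
0.5 -0.3 0.4 1 [-0.36  0.36  1.13  1.59 -0.33  1.4   2.38]
0.5 -0.3 0.4 2 [-0.35  0.36  1.12  1.59 -0.32  1.4  -2.34]
0.5 -0.3 0.5 0 [-0.21  0.26  0.91  1.4  -0.21  1.58 -0.89]
0.5 -0.3 0.5 1 [ 0.8   0.24 -0.43  1.34  0.1   1.58  1.95]
0.5 -0.3 0.5 2 [-0.33  0.31  1.11  1.4  -0.28  1.6  -2.39]
0.55 -0.3 0.4 0 [-0.33  0.49  1.18  1.49 -0.46  1.46 -0.71]
0.55 -0.3 0.4 1 [ 0.74  0.34 -0.43  1.43  0.14  1.4   1.88]
0.55 -0.3 0.4 2 [-0.3   0.46  1.12  1.49 -0.42  1.44 -2.32]
0.55 -0.3 0.5 0 [-0.32  0.48  1.24  1.3  -0.45  1.67 -0.73]
0.55 -0.3 0.5 1 [-0.33  0.49  1.27  1.3  -0.47  1.67  2.42]
0.55 -0.3 0.5 2 [-0.27  0.43  1.11  1.3  -0.38  1.64 -2.37]
```

```bash
python3 - <<'E'
from h import *
s=sense();p=list(s["position"]);p[2]=.45;move_l(p,feed=.3)
a=np.deg2rad(3.5)
ex=np.array([np.cos(a),np.sin(a),0]);ey=np.array([-ex[1],ex[0],0])
R=np.c_[-ex,ey,[0,0,-1]]
movep([.53,.03,.42],R)
c=cam("wrist");save("w1",c);print(sense()["time_s"],sense()["joint_pos"])
P=cloud(c);A=P.reshape(-1,3);A=A[~np.isnan(A[:,0])]
# front edge deck
D=A[(A[:,2]>.045)&(A[:,2]<.062)&(A[:,0]<.6)]
ys=np.arange(-.08,.16,.01);E=np.array([(y,np.percentile(D[abs(D[:,1]-y)<.005][:,0],1)) for y in ys if (abs(D[:,1]-y)<.005).sum()>20])
print("front edge",np.polyfit(E[:,0],E[:,1],1),np.median(D[:,2]))
H=A[(A[:,2]>.075)&(A[:,2]<.1)&(A[:,0]<.7)&(A[:,0]>.5)]
E2=np.array([(y,np.percentile(H[abs(H[:,1]-y)<.005][:,0],2)) for y in np.arange(-.04,.12,.01) if (abs(H[:,1]-y)<.005).sum()>20])
print("holder",np.polyfit(E2[:,0],E2[:,1],1));print(E.round(4).tolist());print(E2.round(4).tolist())
E
```

```text
3.375 [-0.6163081   0.12449756  0.54517502  1.65365846 -0.06560374  1.38194957
  1.57139445]
front edge [-0.06717902  0.43575839] 0.05497120382657977
holder [-0.05620278  0.57003073]
[[-0.08, 0.4413], [-0.07, 0.4405], [-0.06, 0.4398], [-0.05, 0.4392], [-0.04, 0.4384], [-0.03, 0.4378], [-0.02, 0.4373], [-0.01, 0.4374], [-0.0, 0.436], [0.01, 0.4354], [0.02, 0.4348], [0.03, 0.4341], [0.04, 0.4333], [0.05, 0.431], [0.06, 0.4313], [0.07, 0.4296], [0.08, 0.429], [0.09, 0.4284], [0.1, 0.4288], [0.11, 0.4287], [0.12, 0.4281], [0.13, 0.4272], [0.14, 0.4269], [0.15, 0.4275]]
[[-0.04, 0.5718], [-0.03, 0.5717], [-0.02, 0.5712], [-0.01, 0.5707], [0.0, 0.57], [0.01, 0.569], [0.02, 0.5695], [0.03, 0.5685], [0.04, 0.5679], [0.05, 0.5674], [0.06, 0.567], [0.07, 0.5662], [0.08, 0.5656], [0.09, 0.565], [0.1, 0.5638], [0.11, 0.5637]]
```

View pics/w1.png

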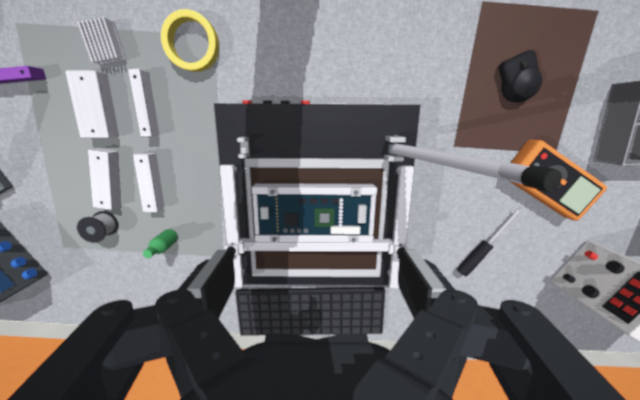

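The wrist view (upside down) shows the deck front edge at row 105, the holder front at row 187 and clear deck between them. The rail leans left and the fork is clear. The holder front lies 134.5 mm behind the deck edge, so x ≈ -35.5 and the gap is 56.5 mm, which needs bars 19 + 35. By size, bar35 is at top (438,155), wrist crop (102,180), and bar19 is at top (409,203), wrist (139,102).

```bash
cat >> h.py <<'E'
YAW=.058
ex=np.array([np.cos(YAW),np.sin(YAW),0]);ey=np.array([-ex[1],ex[0],0]);dn=np.array([0,0,-1.])
def S(x,y,z): return np.array([.5685,.031,0])+ex*(x+.0355)+ey*y+np.array([0,0,z])
RP=np.c_[ey,ex,dn]      # fingers close along station x
RQ=np.c_[ex,-ey,dn]     # fingers close along station y
def rot(a):             # k=0 pick, bar length at angle a
    return np.array([[np.cos(a),np.sin(a),0],[np.sin(a),-np.cos(a),0],[0,0,-1.]])
E
python3 - <<'E'
from h import *
f=lambda p,R:(lambda q:None if q is None else np.round(q,2).tolist())(inverse_kinematics(p,R))
K=np.diag([-1,-1,1])
for z in (.2,.03):
  for n,p,a in (("35",[.59,-.368,z],-.066),("19",[.4485,-.278,z],.068)):
    print(n,z,f(p,rot(a)),f(p,rot(a)@K))
for x in (-.09,-.12):
  for z in (.22,.085): print(x,z,"RP",f(S(x,0,z),RP),f(S(x,0,z),RP@K),"RQ",f(S(x,0,z),RQ),f(S(x,0,z),RQ@K))
# refine bars from wrist depth
c=load("w1");P=cloud(c);z=P[...,2];m=((z>.02)&(z<.045)).astype(np.uint8);m[:,165:]=0;m[:60]=0;m[220:]=0
n,l,st,ce=cv2.connectedComponentsWithStats(m)
for i in range(1,n):
    if st[i,4]>200: q=P[l==i];print(ce[i].round(),cv2.minAreaRect(q[:,:2].astype(np.float32)*1000))
E
```

```text
35 0.2 [-0.15, 0.8, 1.11, 1.58, -0.75, 1.24, -0.54] [0.03, 0.64, 0.73, 1.57, -0.46, 1.11, 2.38]
19 0.2 [-0.29, 0.43, 1.0, 1.98, -0.44, 0.96, -0.58] [-0.2, 0.38, 0.87, 1.98, -0.36, 0.94, 2.48]
35 0.03 [-0.06, 0.94, 0.91, 1.68, -0.88, 0.98, -0.46] [0.15, 0.8, 0.53, 1.67, -0.52, 0.82, 2.42]
19 0.03 [-0.14, 0.71, 0.83, 2.09, -0.84, 0.71, -0.25] [0.22, 0.57, 0.33, 2.07, -0.34, 0.55, 2.43]
-0.09 0.22 RP [-0.69, 0.28, 0.67, 1.98, -0.22, 0.95, 0.15] [0.76, 0.5, -1.17, 1.91, 0.52, 1.09, 2.58] RQ [-1.0, 0.42, 1.12, 1.99, -0.45, 1.01, -1.17] [-0.57, 0.26, 0.53, 1.98, -0.16, 0.94, 1.66]
-0.09 0.085 RP [-0.59, 0.49, 0.58, 2.09, -0.43, 0.68, 0.34] [0.35, 0.51, -0.62, 2.04, 0.44, 0.72, 2.65] RQ [-0.92, 0.72, 1.11, 2.11, -0.87, 0.88, -0.8] [-0.5, 0.47, 0.46, 2.09, -0.34, 0.66, 1.82]
-0.12 0.22 RP [-0.7, 0.22, 0.66, 2.04, -0.17, 0.93, 0.1] [0.79, 0.43, -1.17, 1.97, 0.46, 1.04, 2.62] RQ [-1.05, 0.34, 1.13, 2.06, -0.37, 0.97, -1.24] [-0.6, 0.21, 0.53, 2.04, -0.13, 0.93, 1.63]
-0.12 0.085 RP [-0.59, 0.45, 0.57, 2.16, -0.4, 0.64, 0.32] [0.36, 0.47, -0.62, 2.1, 0.43, 0.69, 2.65] RQ [-0.95, 0.67, 1.11, 2.17, -0.85, 0.84, -0.8] [-0.53, 0.43, 0.49, 2.15, -0.34, 0.63, 1.82]
[16. 73.] ((414.97540283203125, -489.3910827636719), (19.8138427734375, 62.59806823730469), 7.661503314971924)
[141. 102.] ((450.04498291015625, -278.8038024902344), (109.46245574951172, 20.0228328704834), 4.661455154418945)
[ 89. 104.] ((458.2287902832031, -369.5556640625), (110.47486114501953, 53.06303405761719), 2.964386463165283)
[101. 179.] ((592.3806762695312, -368.9106140136719), (37.8372688293457, 110.43441772460938), 85.87901306152344)
[146. 182.] ((593.2302856445312, -284.7740783691406), (109.96246337890625, 28.77751922607422), 3.3345742225646973)
```

```bash
cat >> h.py <<'E'
def pick(p,a,w):
    R=rot(a)
    command_gripper(w+.025,40)
    movep([*p,.13],R); move_l([*p,.030],feed=.12)
    command_gripper(w-.01,40); g=sense()["finger_gap"]
    move_l([*p,.20],feed=.25); return g,sense()["finger_gap"],sense()["gripper_force"]
def place(x,w):
    movep(S(x,0,.20),RP); move_l(S(x,0,.105),feed=.2)
    print("touch",move_l(S(x,0,.083),feed=.03,until_force=4),sense()["position"])
    command_gripper(w+.022); move_l(S(x,0,.20),feed=.25)
def push(x0,x1):
    R=RQ@np.diag([-1,-1,1])
    command_gripper(.06); movep(S(x0,0,.16),R); move_l(S(x0,0,.087),feed=.15)
    f=move_l(S(x1,0,.087),feed=.04,until_force=6)
    s=sense();print("push",f,((s["position"]-S(0,0,0))@ex).round(4),np.round(s["wrist_force"],1),s["time_s"])
    move_l(s["position"]-ex*.008,feed=.1); move_l(S(x0,0,.2),feed=.25)
E
python3 - <<'E'
from h import *
print(pick((.5915,-.3685),-.069,.035))
place(-.095,.035)
s=sense();print(s["time_s"])
c=cam("wrist");save("w2",c)
P=cloud(c);z=P[...,2];u=((P-S(0,0,0))@ex);v=((P-S(0,0,0))@ey)
m=(z>.076)&(z<.095)&(u>-.16)&(u<-.04)&(abs(v)<.09)
q=np.c_[u[m],v[m]].astype(np.float32)*1000;print(len(q),cv2.minAreaRect(q))
E
```

```text
(0.03415903111580493, 0.03415334137468226, 41.3876473903656)
touch True [0.50889481 0.02776374 0.08604152]
11.4167
4793 ((-94.72378540039062, -0.8882675170898438), (110.39437866210938, 34.9999885559082), 89.78018188476562)
```

View pics/w2.png

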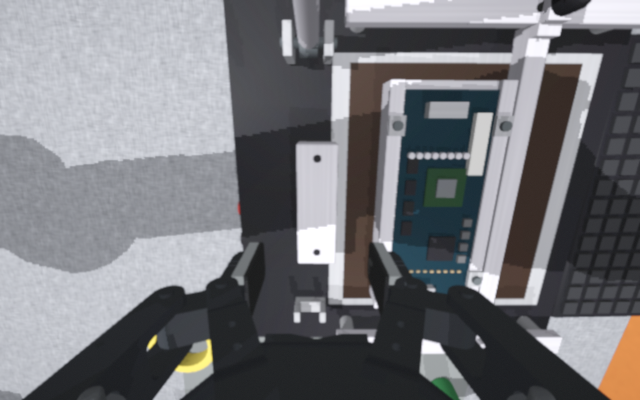

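Wrist view: bar35 lies square on the deck at (317,203), 94.7 mm forward and on the midline. I'll push it home, then fetch bar19.

```bash
python3 - <<'E'
from h import *
push(-.138,-.074)
print(pick((.4495,-.2785),.072,.019))
place(-.118,.019)
s=sense();print(s["time_s"])
c=cam("wrist");save("w3",c)
P=cloud(c);z=P[...,2];u=((P-S(0,0,0))@ex);v=((P-S(0,0,0))@ey)
m=(z>.076)&(z<.095)&(u>-.16)&(u<-.0)&(abs(v)<.06)
for lo,hi in ((-.145,-.085),(-.085,-.041)):
  k=m&(u>lo)&(u<hi)
  q=np.c_[u[k],v[k]].astype(np.float32)*1000;print(len(q),cv2.minAreaRect(q))
E
```

```text
push True -0.0839 [ 1.1 -0.2  0. ] 14.7917
(0.018112574141004267, 0.018360325901757745, 39.273417592048645)
touch True [0.48594607 0.02645083 0.08566058]
23.2
2594 ((-117.73756408691406, 0.09218978881835938), (18.975950241088867, 109.06695556640625), 0.07092698663473129)
4169 ((-56.68170928955078, -0.6486053466796875), (31.35176658630371, 110.11860656738281), 0.004042180720716715)
```

View pics/w3.png

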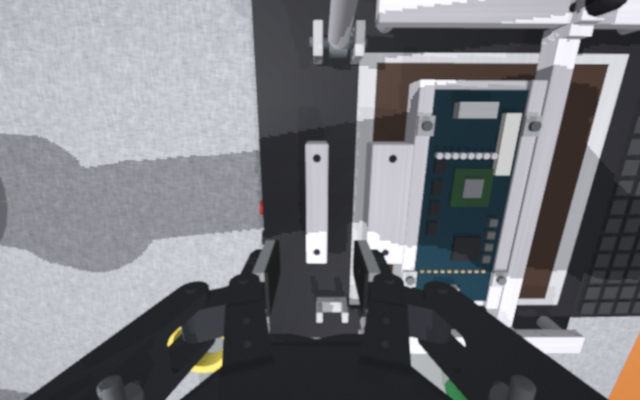

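Wrist view: bar35 is against the holder at (390,203) and bar19 is square at (316,203). Next I'll push bar19 home and measure the rail's lean.

```bash
cat >> h.py <<'E'
def corner(th,r=.215,off=.008):
    y=.128-r*np.cos(th)+off*np.sin(th); z=.073+r*np.sin(th)+off*np.cos(th)
    return S(-.100,y+.011,z+.025)
E
python3 - <<'E'
from h import *
push(-.153,-.095)
command_gripper(0,20)
p=S(-.12,0,.42);movep(p,RP)
c=cam("wrist");save("w4",c)
P=cloud(c);z=P[...,2];u=((P-S(0,0,0))@ex);v=((P-S(0,0,0))@ey)
m=(z>.076)&(z<.095)&(u>-.16)&(u<-.041)&(abs(v)<.065)
q=np.c_[u[m],v[m]].astype(np.float32)*1000;print(len(q),cv2.minAreaRect(q))
for n in ("w1","top","side"):
    c=load(n);P=cloud(c).reshape(-1,3);u=((P-S(0,0,0))@ex);v=((P-S(0,0,0))@ey)
    m=(abs(u+.1)<.025)&(v>.11)&(v<.26)&(P[:,2]>.13)&(P[:,2]<.35)
    if m.sum()>10: print(n,m.sum(),np.polyfit(P[m,2],v[m],1),u[m].mean(),P[m,2].max(),v[m].max())
for Y,Z in ((.32,.42),(.27,.31)): print(inverse_kinematics(S(-.1,Y,Z),RP))
for th in np.deg2rad([90,60,30,0]): print(corner(th).round(3),inverse_kinematics(corner(th),RP) is not None)
print(sense()["time_s"])
E
```

```text
push True -0.1029 [-0.3  0.1  0.4] 26.6083
2071 ((-66.1987075805664, -0.023632049560546875), (50.19905471801758, 108.73013305664062), 0.0024638460017740726)
w1 2583 [0.23398051 0.10616808] -0.1021867449850827 0.3281281265372756 0.1957519989289352
top 281 [0.23512294 0.10791757] -0.1060512006471664 0.33162411587616103 0.19528930361743127
side 362 [0.22816799 0.10602777] -0.10204671433775134 0.32862308272389495 0.19103613864460994
[-1.19313943  0.27029105  0.65695494  1.51459833 -0.16587293  1.41317248
 -0.46970852]
[-1.14887391  0.289027    0.66971971  1.74581378 -0.19307454  1.17348172
 -0.36615832]
[0.496 0.174 0.313] True
[0.502 0.066 0.288] True
[ 0.507 -0.016  0.212] True
[ 0.509 -0.049  0.106] True
29.65
```

View pics/w4.png

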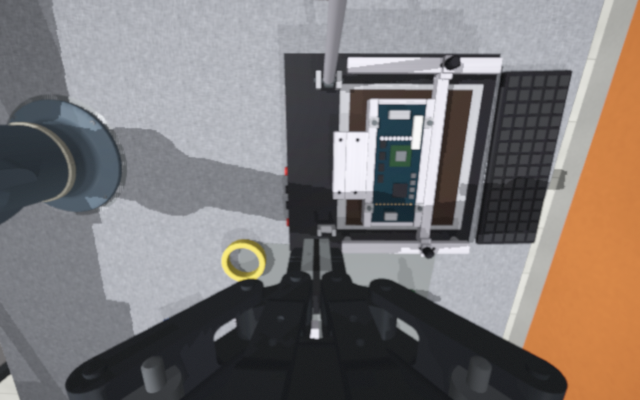

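Wrist view: the two bars sit tight together against the holder at (350,165), centred, and the rail leans left at about 1.8 rad. Next I'll fold the rail down.

```bash
python3 - <<'E'
from h import *
movep(S(-.102,.30,.42),RP); move_l(S(-.102,.27,.311),feed=.25)
d=-ex*.002
F=[]
for t in range(90,5,-12):
    move_l(corner(np.deg2rad(t))+d,feed=.15); F.append(np.linalg.norm(sense()["wrist_force"]).round(1))
print(F)
print(move_l(corner(np.deg2rad(-2))+d,feed=.05,until_force=10),sense()["position"],corner(0),sense()["wrist_force"],sense()["time_s"])
p=sense()["position"];move_l(p+[0,0,.15],feed=.25); movep(S(-.12,0,.42),RP)
c=cam("wrist");save("w5",c)
P=cloud(c);z=P[...,2];u=((P-S(0,0,0))@ex);v=((P-S(0,0,0))@ey)
m=(z>.065)&(z<.1)&(u>-.115)&(u<-.094)&(v>-.095)&(v<.1)
print(m.sum(),"z vs v",np.polyfit(v[m],z[m],1))
i=cv2.imread("pics/w5.png")[30:270,270:520];cv2.imwrite("pics/w5c.png",cv2.resize(i,None,fx=2.4,fy=2.4,interpolation=cv2.INTER_CUBIC))
E
```

```text
[np.float64(0.7), np.float64(0.9), np.float64(0.5), np.float64(1.0), np.float64(0.8), np.float64(0.3), np.float64(1.1), np.float64(0.6)]
True [ 0.50691728 -0.04812225  0.10579037] [ 0.50851399 -0.04861111  0.106     ] [-2.53501571  0.99233535 11.6283761 ] 36.0083
1125 z vs v [-1.43228824e-06  7.92176038e-02]
```

View pics/w5c.png

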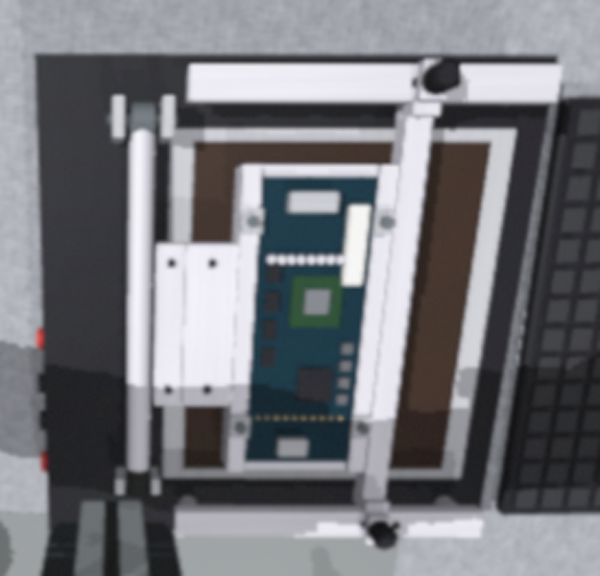

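The crop shows the rail level in its fork at (138,300), both bars snug at (197,320), and the holder against the cross-rail at (395,250).

```bash
python3 -c "
from rig import *
print(finish_job())"
```

```text
the job is handed in; nothing more can be done
None
```

I handed the job in at about 38 s of robot time, with no verdict returned: bars 19 and 35 fill the 56.5 mm gap square and centred, the front rail is fully down in its fork, the holder looks seated against its cross-rail, and I saw no sign that anything else on the bench was moved.

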